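# Point out the next kit and confirm it

## Robot

A 7-joint arm with a two-finger parallel gripper is mounted at the origin on a cart in front of the work surface, level with it; the furniture and walls round the work are solid. World frame = base frame: x ahead of the robot, y to its left, z up, the work surface at z = 0. Lengths are in mm, angles in rad, forces in N, time in s.
With the tool pointing down it reaches from about 350 to 900 mm from the base axis. Payload 7.2 kg.
Tool frame: the origin (TCP) lies on the centre line of the jaws, within the pads' length; the fingertips stand 25 mm ahead of it and the grasp point (between the pads) lies 6 mm ahead of it (manip.tip_reach is the distance from the TCP to the fingertips, in mm); y points along the fingers, z is the direction in which the jaws open and shut, and the axes are right-handed (so a half turn about y gives the same grasp; the last joint's range is limited). The gripper opens to 85 mm and grips with 20 to 120 N. Pads are 22 mm wide; open, the fingers measure 114 mm over their backs; the gripper's body (76 mm by 85 mm) begins 54 mm behind the grasp point. The pads swing forward as they close: fully open they stand 13 mm farther back than shut.
Start: joints at [1.108, 0.411, -0.013, 1.596, 0.006, 1.134, -0.082], TCP at [240.378, -576.928, 256.297] pointing down, gripper open.
Joint ranges: [-2.95, 2.95], [-0.29, 1.99], [-1.47, 1.44], [0.14, 2.54], [-1.03, 4.17], [0.13, 1.85], [-2.86, 2.86]. Speed limits (rad/s): [2.39, 2.39, 3.01, 3.01, 3.14, 3.14, 3.14].

## Interface

Orientations are given as a rotation vector (axis times angle).
In Python, from bench import manip, imaging gives the robot as it stands.
- The arm moves only by the tool carry_out, never from a script. Its argument "plan" is a list of rows, each a list of 7 numbers: the turn, a rotation vector about the tool's x, y, z each as a share of 5 degrees, from -1 to 1, then the shift along the tool's x, y, z each as a share of 20 mm, from -1 to 1, then the opening in per cent of the stroke, from 0 (shut) to 100 (fully open). In form: [[wx, wy, wz, tx, ty, tz, grip], ...]. A call has 1 to 20 rows; each row shifts and turns the pose as measured when the row begins, along the tool's axes as they then stand; what a row does not reach is not made up. A row lasts 1/12 s, in which the tool goes at most 41.7 mm and 7.16 degrees, less where a joint would pass 70% of its speed; a pose out of reach is approached as far as the arm can. A call with a number of a shift or a turn outside -1 to 1 is refused whole. A call with a gripper value outside its range is refused whole. The fingers move at their own pace and stop on an object; "force" is the grip in N (left out, the last holds). Time passes only in rows, so rows that do not move let the fingers close. It gives the time, the measured TCP pose, the force and the opening at its end, in the units of the state.
- manip.read_state(): the state, without advancing time (a new reading comes with each control period).
- imaging.grab_frame(name): name is "side" or "top" or "wrist"; returns the picture (400x640x3 uint8, red, green, blue); there is no depth.
- imaging.camera_info(name): a dict with "fx", "fy", "cx", "cy" (pixels), "D" ([k1, k2, p1, p2, k3] as OpenCV has them; the pictures are not rectified), "extrinsics" (4x4, takes a point from world to camera coordinates). Camera axes: x right, y down, z forward; pixel columns grow to the right and rows downward; lengths in mm; the calibration is good to about 2 mm. A picture is of the moment at which its call begins: read the wrist's pose just before it. camera_info takes no time and is no camera call; for the wrist camera it gives the pose at the moment of the call.
- manip.close_job(): hands the job in, once; it reports no verdict.
Trained networks look in the newest picture that a camera, given by its name, has taken for a name from the list of things; names that differ only in an ending like _2 or _b are one class to them, and where a whole thing is asked for, a point or a joint stands for the part that bears it (a point fixed in the world has none). Each returns a list of dicts, best first, with "confidence" (0 to 1); they miss things now and then, are a little off and sometimes report something else, mostly with a low value. They report only what shows in the picture. A call takes as long as a camera call.
- imaging.outline_of(camera, thing): "region" (400x640 bool, what is visible of it) and "extent" ([left, top, width, height] in pixels, round what is visible of it).
- imaging.spot_point(camera, thing): "uv" ([column, row] in pixels: a listed point, or the origin of a listed thing).
The state is a dict: "time": time; "joint_positions": joint angles; "joint_vel": joint speeds; "joint_efforts": joint torques, N m; "eef_pos": TCP position; "eef_rot": TCP orientation; "contact_force": force on the tool from outside, world axes, zero at the start; "wrist_torque": the same for the moment, N m; "width": opening from 0.0 (shut) to 1.0 (fully open).
Only numpy, scipy, OpenCV 4.12 (cv2) and the standard library are available. Lean on these libraries where they do the work, as an engineer would, in place of code of your own. Each camera call takes 0.05 s, during which the arm holds its last target.

## Task

Show the camera which kit comes next: point down at the middle of the longest of the three square tubes lying on the worktop, with the fingertips about three centimetres above it, and stay there for two to three seconds, then point in the same way at the largest of the three cartons standing on the worktop, and then press the push button on the grey box all the way down and let it go. Touch none of the tubes and cartons, and leave them where they are. Never bring the fingers down close over one of the other tubes or cartons: travel from place to place well above everything.

Things in the scene. Friction and masses are not known exactly. Their poses are not given: they have to be found in the camera images.
- tube_long: loose length of square grey steel tube lying on the worktop, 160 mm long, 32 mm wide and 32 mm high; origin: centre of its underside, z up, y along its length. The longest of the three, to be pointed at first.
- tube_mid: loose length of square grey steel tube lying on the worktop, 110 mm long, 25 mm wide and 25 mm high; origin: centre of its underside, z up, y along its length. Not wanted.
- tube_short: loose length of square grey steel tube lying on the worktop, 90 mm long, 25 mm wide and 25 mm high; origin: centre of its underside, z up, y along its length. Not wanted.
- carton_big: loose closed cardboard carton standing on the worktop, 67 x 112 x 80 mm (own x, y, z); origin: centre of its underside, z up. The largest of the three, to be pointed at second.
- carton_flat: loose closed cardboard carton standing on the worktop, 69 x 100 x 50 mm (own x, y, z); origin: centre of its underside, z up. Not wanted.
- carton_small: loose closed cardboard carton standing on the worktop, 65 x 70 x 55 mm (own x, y, z); origin: centre of its underside, z up. Not wanted.
- confirm_top (a point): centre of the top face of the round black push button (38 mm across, z up) in the middle of the top of a small grey box, 90 x 80 mm and 47 mm high, fixed to the worktop between the tubes and the cartons. At rest the button's top is 69 mm above the worktop
- confirm (a joint): travel of the push button: 0 at rest, 0.006 m pressed fully down. It moves straight down; a spring brings it back; fully down takes about 5 N

How it is judged (in metres and radians):
On the way, in this order (a step that is already met when the one before it is completed fails the run):
1. the fingers point at the middle of the longest tube from close above (within 30 mm sideways of its middle, fingertips less than about 60 mm above it) for 1.5 s (horizontal distance between the grasp point and tube_long below 0.03 m and z of the grasp point in the frame of tube_long below 0.111 m), for 1.5 s.
2. the fingers point in the same way at the largest carton for 1.5 s (horizontal distance between the grasp point and carton_big below 0.03 m and z of the grasp point in the frame of carton_big below 0.159 m), for 1.5 s.
3. the push button is pressed down by at least 4.5 mm with the fingers (value of joint confirm above 0.0045 m and horizontal distance between the grasp point and confirm_top below 0.04 m), for 0.1 s.
At the end, for the whole second after the job is handed in: the button is up again (less than 1.5 mm down) and all tubes and cartons are at rest within 10 mm of where they started (value of joint confirm below 0.0015 m and distance of each of tube_long, tube_mid, tube_short, carton_big, carton_flat, carton_small from where it was at the start of the episode below 0.01 m and linear speed of each of tube_long, tube_mid, tube_short, carton_big, carton_flat, carton_small below 0.02 m/s); the robot touches nothing.
It fails at once if a tube or carton is touched (contact force between any of tube_long, tube_mid, tube_short, carton_big, carton_flat, carton_small and the fingers above 0.3 N or contact force between any of tube_long, tube_mid, tube_short, carton_big, carton_flat, carton_small and the arm above 0.3 N).
It fails at once if a tube or carton is shifted or lifted by more than 10 mm (distance of any of tube_long, tube_mid, tube_short, carton_big, carton_flat, carton_small from where it was at the start of the episode above 0.01 m).
It fails at once if the fingers come down close (fingertips less than about 50 mm) over the middle of a tube or carton that is not wanted ((horizontal distance between the grasp point and tube_mid below 0.025 m and z of the grasp point in the frame of tube_mid below 0.094 m) or (horizontal distance between the grasp point and tube_short below 0.025 m and z of the grasp point in the frame of tube_short below 0.094 m) or (horizontal distance between the grasp point and carton_flat below 0.025 m and z of the grasp point in the frame of carton_flat below 0.119 m) or (horizontal distance between the grasp point and carton_small below 0.025 m and z of the grasp point in the frame of carton_small below 0.124 m)).
It also fails if it takes over 58 s, if anything falls off the work surface, if the arm or the gripper's body presses on something with over 40 N, if the wrist force passes 120 N, or if a joint passes its speed limit or range.

## Working session

There is one attempt and no reset: what is moved stays moved. The work goes in short steps, Python scripts to look and compute and a tool call to move; the robot and the scene stay as the last step left them, time stands still between calls to the robot, and variables do not carry over. Pictures are saved under pics/ and viewed, and the job is handed in when it is done.

Besides the shell and the picture viewer there is one more tool, called after "Request:" as a command line: name --pt "numbers of a row" for each row, then --argument value for the rest. carry_out: Moves the arm, as the interface text tells. Shift numbers are shares of 20 mm and turn numbers shares of 5 degrees, none past 1 either way. Its arguments: {"type":"object","properties":{"plan":{"type":"array"},"force":{"type":"number"}},"required":["plan"]}

```bash
mkdir -p pics; ls; python3 - <<'E'
from bench import manip, imaging
import cv2,numpy as np
s=manip.read_state();print(s['time'],s['eef_pos'],s['eef_rot'],s['width'],manip.tip_reach)
from scipy.spatial.transform import Rotation as R
print(R.from_rotvec(s['eef_rot']).as_matrix().round(3))
for c in ['top','side']:
    f=imaging.grab_frame(c);cv2.imwrite(f'pics/{c}0.png',f[:,:,::-1])
    i=imaging.camera_info(c);E=np.array(i['extrinsics']);print(c,i['fx'],i['cx'],i['cy'],i['D'],(-E[:3,:3].T@E[:3,3]).round())
    for n in ['tube_long','tube_mid','tube_short','carton_big','carton_flat','carton_small','confirm_top']:
        print(n,[(np.round(d['uv'],1).tolist(),round(d['confidence'],2)) for d in imaging.spot_point(c,n)][:3])
print(manip.read_state()['time'])
E
```

```text
pics
0.0 [ 240.17732578 -576.49700757  255.44658087] [-0.40143749  2.00653123 -2.00327602] 1.000726212033873 25.0
[[-0.923 -0.001  0.385]
 [-0.385  0.001 -0.923]
 [ 0.    -1.    -0.002]]
top 369.5591927744822 323.9380524563288 199.068780719435 [-0.01303219  0.          0.          0.          0.        ] [ 299.    5. 1331.]
tube_long [([275.6, 202.0], 0.95), ([429.6, 212.3], 0.67), ([242.9, 207.8], 0.56)]
tube_mid [([429.4, 212.2], 0.69), ([272.8, 201.0], 0.58), ([208.2, 209.4], 0.48)]
tube_short [([242.5, 204.8], 0.52)]
carton_big [([392.1, 197.0], 0.65)]
carton_flat [([275.1, 198.6], 0.65), ([433.2, 211.7], 0.6)]
carton_small [([358.4, 208.5], 0.74)]
confirm_top [([313.8, 203.1], 0.53), ([210.3, 211.8], 0.52)]
side 409.01475481475075 322.7170723210625 194.76541851007582 [-0.10849177  0.          0.          0.          0.        ] [123. 934. 828.]
tube_long [([306.2, 251.8], 0.93)]
tube_mid [([279.2, 316.7], 0.58)]
tube_short [([291.7, 280.8], 0.7)]
carton_big [([347.3, 170.1], 0.84)]
carton_flat [([379.8, 160.9], 0.76)]
carton_small [([352.7, 197.0], 0.62), ([306.2, 251.9], 0.22)]
confirm_top [([332.7, 207.2], 0.52)]
0.8
```

View pics/top0.png

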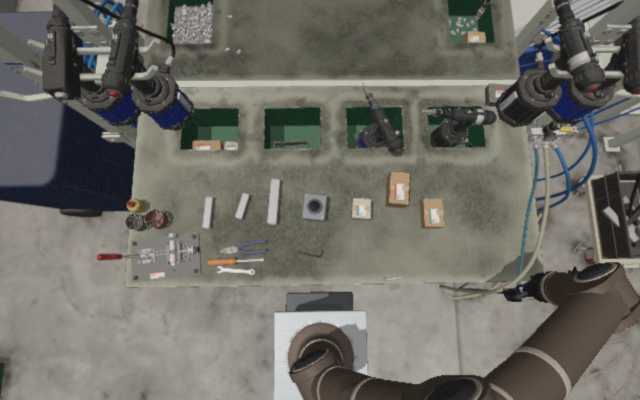

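View pics/side0.png

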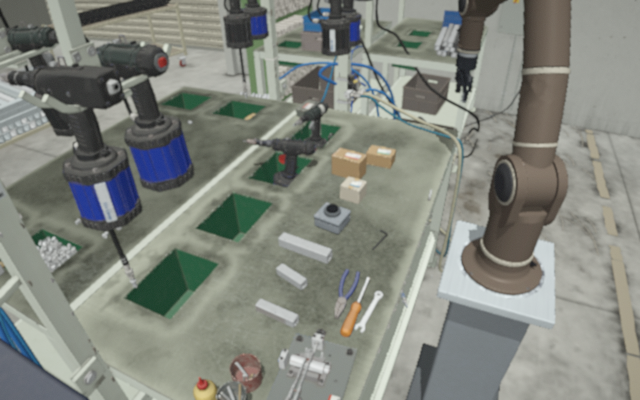

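```bash
cat > h.py <<'E'
from bench import manip, imaging
import cv2,numpy as np
def ray(c,uv,z):
    i=imaging.camera_info(c);E=np.array(i['extrinsics']);K=np.array([[i['fx'],0,i['cx']],[0,i['fy'],i['cy']],[0,0,1]])
    p=cv2.undistortPoints(np.array([[uv]],float),K,np.array(i['D']))[0,0]
    d=E[:3,:3].T@[p[0],p[1],1];o=-E[:3,:3].T@E[:3,3]
    return (o+d*(z-o[2])/d[2])[:2]
def proj(c,P):
    i=imaging.camera_info(c);E=np.array(i['extrinsics']);K=np.array([[i['fx'],0,i['cx']],[0,i['fy'],i['cy']],[0,0,1]])
    return cv2.projectPoints(np.array(P,float).reshape(-1,1,3),cv2.Rodrigues(E[:3,:3])[0],E[:3,3],K,np.array(i['D']))[0][:,0]
E
python3 - <<'E'
from h import *
T={'tube_long':[(275.6,202),(306.2,251.8),0],'tube242':[(242.7,206),(291.7,280.8),0],'tube208':[(208.2,209.4),(279.2,316.7),0],
'btn':[(313.8,203.1),(332.7,207.2),69],'c358':[(358.4,208.5),(352.7,197),0],'c392':[(392.1,197),(347.3,170.1),0],'c430':[(429.5,212),(379.8,160.9),0]}
for n,(a,b,z) in T.items(): print(n,ray('top',a,z).round(),ray('side',b,z).round())
f=cv2.imread('pics/top0.png')[140:260,180:480]
cv2.imwrite('pics/top0z.png',cv2.resize(f,(780,312),interpolation=cv2.INTER_CUBIC))
f=cv2.imread('pics/side0.png')[130:350,220:440]
cv2.imwrite('pics/side0z.png',cv2.resize(f,(600,600),interpolation=cv2.INTER_CUBIC))
E
```

```text
tube_long [536. 157.] [529. 163.]
tube242 [523. 277.] [516. 280.]
tube208 [512. 402.] [490. 399.]
btn [519.  17.] [505.  19.]
c358 [ 509. -145.] [ 499. -144.]
c392 [ 550. -270.] [ 578. -299.]
c430 [ 493. -405.] [ 484. -411.]
```

View pics/top0z.png

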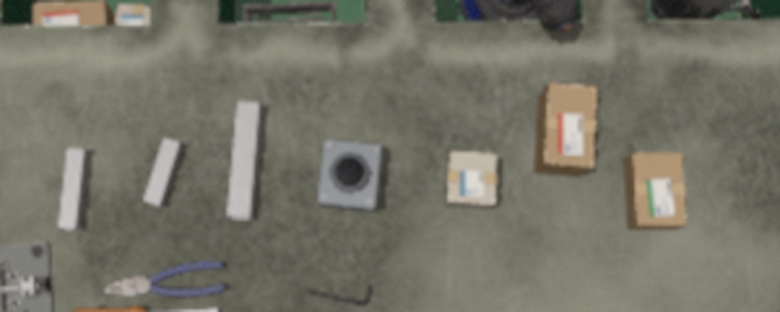

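View pics/side0z.png

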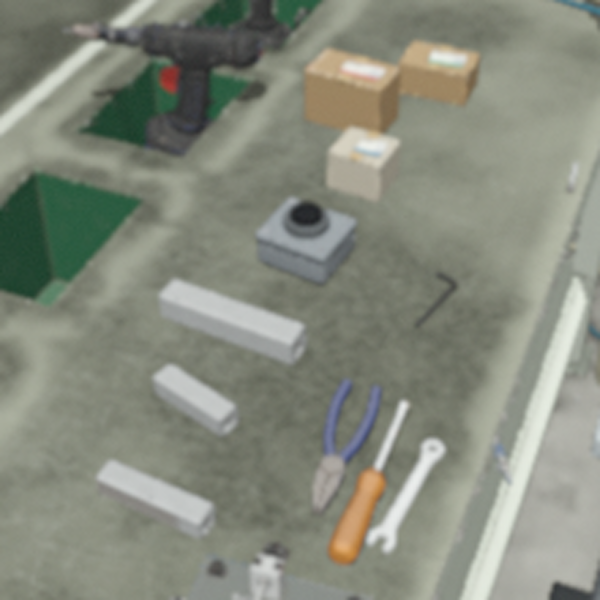

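The top view shows the tubes left to right: mid (208,212), short (242,206) and long (274,201). Then come the button (314,206), the small carton (361,208), the big carton (400,188) and the flat carton (433,212). The networks' carton origins disagree between the two views, so I'll measure the top faces.

```bash
python3 - <<'E'
from h import *
z=lambda u,v:(180+(u+.5)/2.6-.5,140+(v+.5)/2.6-.5)
print('long',ray('top',z(244,160),32),'btn',ray('top',z(349.5,172),69))
zs=lambda u,v:(220+u*220/600,130+v*220/600)
print('btn side',ray('side',zs(306,214),69))
q=[(547,84),(598,87),(594,168),(544,163)]
c=np.array([ray('top',z(*p),80) for p in q]);print('big',c.round(),c.mean(0),np.linalg.norm(c-np.roll(c,1,0),axis=1))
q=[(328,51),(401,67),(389,92),(306,70)]
c=np.array([ray('side',zs(*p),80) for p in q]);print('big side',c.round(),c.mean(0))
q=[(178,281),(306,328),(296,345),(162,296)]
c=np.array([ray('side',zs(*p),32) for p in q]);print('long side',c.round(),c.mean(0))
for n in ['carton_flat','carton_small']:
  pass
print('flat',ray('top',z(658,190),50),'small',ray('top',z(473,178),55))
for n in ['tube_long','carton_big']:
  for c,zz in (('top',32 if 't'==n[0] else 80),):
    imaging.grab_frame(c)
    for d in imaging.outline_of(c,n)[:2]: print(n,d['confidence'],d['extent'])
# draw check
f=cv2.imread('pics/top0.png')
def box(x,y,a,w,l,h):
    ca,sa=np.cos(a),np.sin(a)
    P=[(x+ca*i*w/2-sa*j*l/2,y+sa*i*w/2+ca*j*l/2,h) for i,j in((1,1),(1,-1),(-1,-1),(-1,1))]
    return P
print(manip.read_state()['time'])
E
```

```text
long [533.46207943 161.20030596] btn [509.02145104  16.40807176]
btn side [504.21597879  25.20688197]
big [[ 624. -251.]
 [ 620. -320.]
 [ 509. -308.]
 [ 516. -242.]] [ 567.31957793 -280.0418696 ] [108.35914376  69.00828019 111.24990739  66.71338629]
big side [[ 612. -309.]
 [ 506. -306.]
 [ 499. -239.]
 [ 619. -250.]] [ 558.99281043 -276.20630844]
long side [[605. 145.]
 [448. 158.]
 [448. 185.]
 [609. 173.]] [527.7362979  165.36020368]
flat [ 482.75513735 -401.06375465] small [ 501.29092294 -149.73188584]
tube_long 0.68 [264.3, 178.4, 15.7, 46.4]
carton_big 0.85 [386.3, 172.1, 19.4, 35.9]
1.0
```

Request:
carry_out --pt "0 0 0 -0.5 0 -0.5 0" --pt "0 0 0 -1 0 -1 0" --pt "0 0 0 -1 0 -1 0" --pt "0 0 0 -1 0 -1 0" --pt "0 0 0 -1 0 -1 0" --pt "0 0 0 -1 0 -1 0"

```text
time: 1.5
eef_pos: [297.0, -434.1, 254.9]
eef_rot: [-0.394, 2.01, -2.015]
contact_force: [0.9, 0.0, 0.2]
width: 0.144
```

Request:
carry_out --pt "0 0 0 -1 0 -1 0" --pt "0 0 0 -1 0 -1 0" --pt "0 0 0 -1 0 -1 0" --pt "0 0 0 -1 0 -1 0" --pt "0 0 0 -1 0 -1 0" --pt "0 0 0 -1 0 -1 0" --pt "0 0 0 -1 0 -1 0" --pt "0 0 0 -1 0 -1 0" --pt "0 0 0 -1 0 -1 0" --pt "0 0 0 -1 0 -1 0" --pt "0 0 0 -1 0 -1 0" --pt "0 0 0 -1 0 -1 0" --pt "0 0 0 -1 0 -1 0" --pt "0 0 0 -1 0 -1 0" --pt "0 0 0 -1 0 -1 0" --pt "0 0 0 -1 0 -1 0" --pt "0 0 0 -1 0 -1 0" --pt "0 0 0 -1 0 -1 0" --pt "0 0 0 -1 0 -1 0" --pt "0 0 0 -1 0 -1 0"

```text
time: 3.17
eef_pos: [526.6, 112.7, 256.9]
eef_rot: [-0.38, 1.999, -2.023]
contact_force: [0.3, -0.4, -0.3]
width: -0.003
```

```bash
cat > d.py <<'E'
from h import *
import sys
from scipy.spatial.transform import Rotation as R
s=manip.read_state();M=R.from_rotvec(s['eef_rot']).as_matrix()
print(s['time'],s['eef_pos'].round(1),s['joint_positions'].round(2),M.round(3).tolist(),s['width'],s['contact_force'].round(1))
t=np.array([float(a) for a in sys.argv[1:4]])
print('tool shift/20',(M.T@(t-s['eef_pos'])/20).round(2))
E
python3 d.py 531 163 255; python3 d.py 531 163 92
```

```text
3.1667 [526.6 112.7 256.9] [ 0.09  0.3  -0.5   1.79  0.18  1.09 -1.66] [[-0.929, 0.009, 0.371], [-0.371, -0.01, -0.929], [-0.004, -1.0, 0.013]] -0.0028044123939427726 [ 0.3 -0.4 -0.3]
tool shift/20 [-1.13  0.07 -2.26]
3.1667 [526.6 112.7 256.9] [ 0.09  0.3  -0.5   1.79  0.18  1.09 -1.66] [[-0.929, 0.009, 0.371], [-0.371, -0.01, -0.929], [-0.004, -1.0, 0.013]] -0.0028044123939427726 [ 0.3 -0.4 -0.3]
tool shift/20 [-1.1   8.22 -2.36]
```

Next I finish the approach, then go down partway and check with the wrist camera.

Request:
carry_out --pt "0 0 0 -0.5 0 -1 0" --pt "0 0 0 -0.5 0 -1 0" --pt "0 0 0 -0.1 0.5 -0.3 0" --pt "0 0 0 0 1 0 0" --pt "0 0 0 0 1 0 0" --pt "0 0 0 0 1 0 0" --pt "0 0 0 0 0 0 0" --pt "0 0 0 0 0 0 0"

```text
time: 3.83
eef_pos: [532.1, 172.8, 183.4]
eef_rot: [-0.384, 1.996, -2.012]
contact_force: [0.5, -0.7, 0.4]
width: 0.003
```

```bash
python3 d.py 531 163 92; python3 - <<'E'
from h import *
for c in ['top','side','wrist']:
    f=imaging.grab_frame(c)[:,:,::-1].copy()
    if c=='wrist':
        for P in [(531,163,32),(531,163,110)]:
            p=proj(c,P)[0];print(p);cv2.circle(f,tuple(int(v) for v in p),4,(0,0,255),1)
    else: f=cv2.resize(f[130:330,180:440],(780,600),interpolation=cv2.INTER_CUBIC)
    cv2.imwrite(f'pics/{c}1.png',f)
E
```

```text
3.8333 [532.1 172.8 183.4] [-0.02  0.42 -0.5   1.82  0.25  0.96 -1.81] [[-0.926, 0.012, 0.379], [-0.379, -0.006, -0.926], [-0.009, -1.0, 0.01]] 0.0028025964833938255 [ 0.5 -0.7  0.4]
tool shift/20 [0.27 4.57 0.39]
[330.96983343 198.50429175]
[334.96822652 238.0043287 ]
```

View pics/wrist1.png

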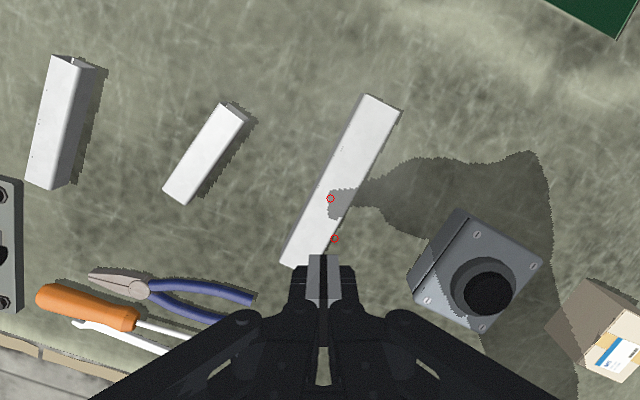

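View pics/side1.png

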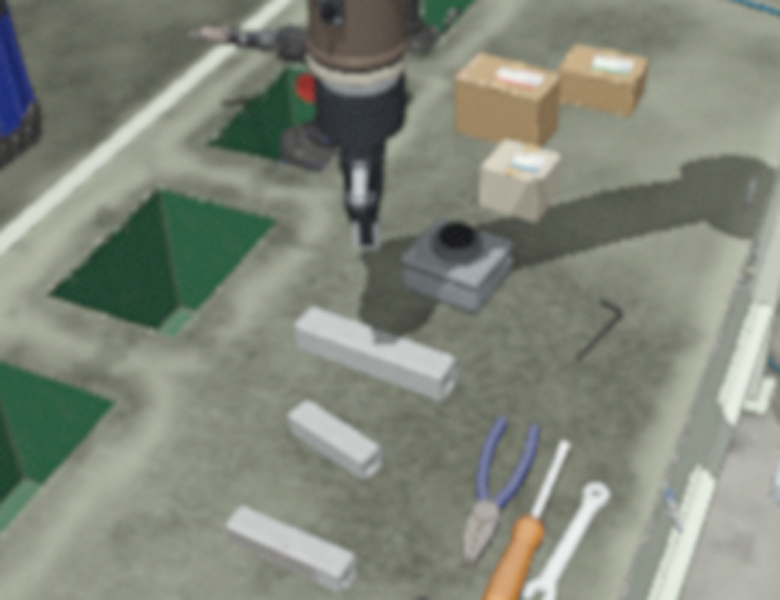

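The wrist view shows the long tube with its far end at (367,94)-(402,109) and near end at about (280,262). My predicted middle (331,198) is roughly central. I'll refine it from these points.

```bash
python3 - <<'E'
from h import *
a,b,c=[ray('wrist',p,32) for p in [(367,94),(402,109),(280,262)]]
print(a,b,c,np.linalg.norm(a-b),np.linalg.norm(a-c),(b+c)/2)
print(ray('wrist',(489,294),69))
E
```

```text
[618.19943633 169.69083783] [618.38384741 140.15391664] [459.43235462 182.11119669] 29.537496861470526 159.2521634087556 [538.90810101 161.13255667]
[514.74067349  19.24505702]
```

Request:
carry_out --pt "0 0 0 0.1 0.8 0.5 0" --pt "0 0 0 0 1 0 0" --pt "0 0 0 0 1 0 0" --pt "0 0 0 0 1 0 0" --pt "0 0 0 0 0.4 0 0" --pt "0 0 0 0 0 0 0" --pt "0 0 0 0 0 0 0"

```text
time: 4.57
eef_pos: [543.0, 162.6, 108.0]
eef_rot: [-0.358, 1.991, -2.006]
contact_force: [-0.5, -0.6, 0.7]
width: -0.0
```

```bash
python3 d.py 534 162 88; python3 - <<'E'
from h import *
for c in ['side']:
    f=imaging.grab_frame(c)[:,:,::-1].copy()
    cv2.imwrite(f'pics/{c}2.png',cv2.resize(f[130:330,180:440],(780,600),interpolation=cv2.INTER_CUBIC))
E
```

```text
4.5667 [543.  162.6 108. ] [-0.04  0.51 -0.45  1.88  0.33  0.79 -1.86] [[-0.927, 0.031, 0.375], [-0.375, -0.001, -0.927], [-0.028, -1.0, 0.013]] -0.0002774458304901941 [-0.5 -0.6  0.7]
tool shift/20 [ 0.46  0.98 -0.16]
```

View pics/side2.png

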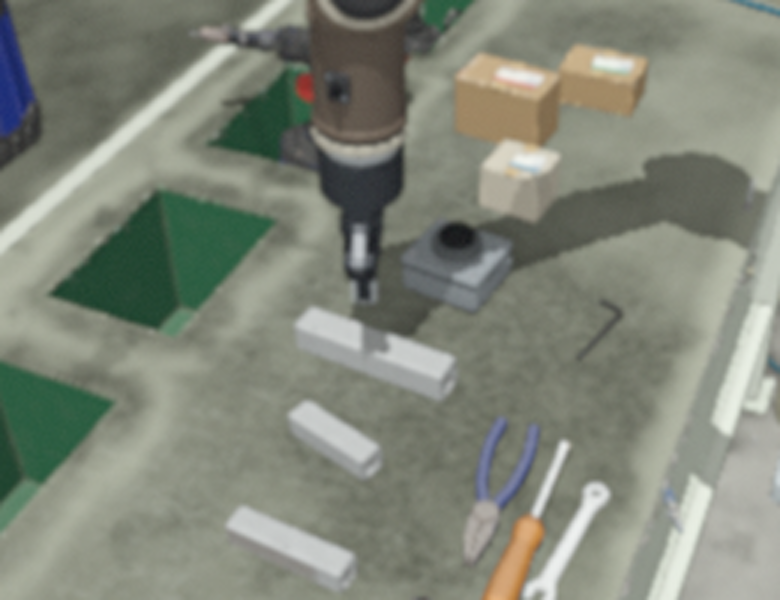

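Request:
carry_out --pt "0 0 0 0.4 0.5 -0.1 0" --pt "0 0 0 0 0.4 0 0" --pt "0 0 0 0 0 0 0" --pt "0 0 0 0 0 0 0" --pt "0 0 0 0 0 0 0" --pt "0 0 0 0 0 0 0" --pt "0 0 0 0 0 0 0" --pt "0 0 0 0 0 0 0" --pt "0 0 0 0 0 0 0" --pt "0 0 0 0 0 0 0"

```text
time: 5.45
eef_pos: [541.0, 163.3, 96.9]
eef_rot: [-0.344, 1.988, -2.001]
contact_force: [-0.4, 0.8, -0.2]
width: 0.001
```

Request:
carry_out --pt "0 0 0 0.4 0.5 0 0" --pt "0 0 0 0 0 0 0" --pt "0 0 0 0 0 0 0" --pt "0 0 0 0 0 0 0" --pt "0 0 0 0 0 0 0" --pt "0 0 0 0 0 0 0" --pt "0 0 0 0 0 0 0" --pt "0 0 0 0 0 0 0" --pt "0 0 0 0 0 0 0" --pt "0 0 0 0 0 0 0" --pt "0 0 0 0 0 0 0" --pt "0 0 0 0 0 0 0" --pt "0 0 0 0 0 0 0" --pt "0 0 0 0 0 0 0" --pt "0 0 0 0 0 0 0" --pt "0 0 0 0 0 0 0" --pt "0 0 0 0 0 0 0" --pt "0 0 0 0 0 0 0" --pt "0 0 0 0 0 0 0" --pt "0 0 0 0 0 0 0"

```text
time: 7.12
eef_pos: [536.0, 161.2, 88.4]
eef_rot: [-0.341, 1.987, -1.999]
contact_force: [0.6, 0.9, 0.3]
width: 0.007
```

```bash
python3 d.py 534 162 87; python3 - <<'E'
from h import *
for c in ['side']:
    f=imaging.grab_frame(c)[:,:,::-1].copy()
    cv2.imwrite(f'pics/{c}3.png',cv2.resize(f[180:280,240:370],(780,600),interpolation=cv2.INTER_CUBIC))
E
```

```text
7.1167 [536.  161.2  88.4] [-0.05  0.52 -0.44  1.92  0.35  0.72 -1.88] [[-0.926, 0.045, 0.374], [-0.374, 0.003, -0.927], [-0.043, -0.999, 0.014]] 0.007015921960142254 [0.6 0.9 0.3]
tool shift/20 [ 0.08  0.07 -0.07]
```

View pics/side3.png

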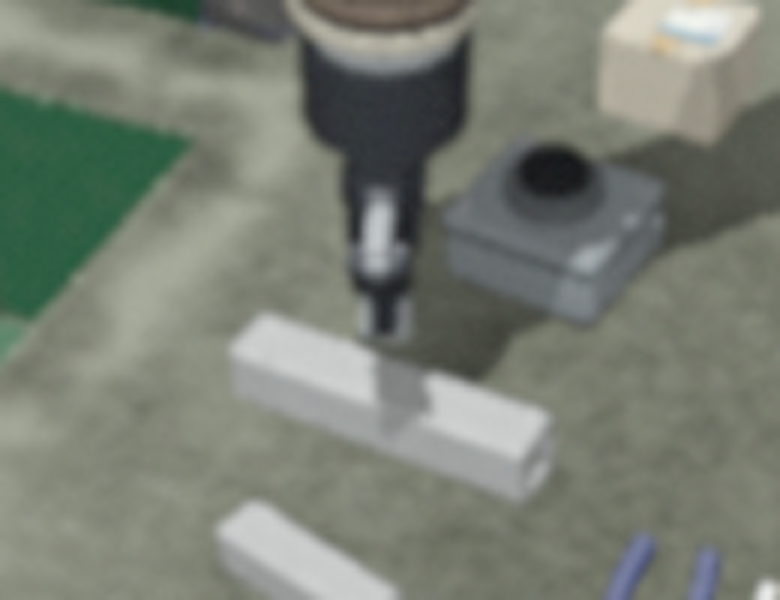

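Request:
carry_out --pt "0 0 0 0 -0.5 0 0" --pt "0 0 0 0 -1 0 0" --pt "0 0 0 0 -1 0 0" --pt "0 0 -0.5 0 -1 0 0" --pt "0 0 0 0 -1 0 0" --pt "0 0 0 0 -1 0 0" --pt "0 0 0 0 -1 0 0" --pt "0 0 0 0 -1 0 0" --pt "0 0 0 0 -0.5 0 0" --pt "0 0 0 0 0 0 0"

```text
time: 8.0
eef_pos: [530.2, 162.9, 261.0]
eef_rot: [-0.394, 1.997, -2.024]
contact_force: [0.0, 0.8, -0.7]
width: 0.001
```

```bash
python3 d.py 564 -278 240
```

```text
8.0 [530.2 162.9 261. ] [ 0.01  0.34 -0.52  1.73  0.2   1.12 -1.75] [[-0.926, 0.001, 0.376], [-0.376, -0.013, -0.926], [0.004, -1.0, 0.013]] 0.001240622957839447 [ 0.   0.8 -0.7]
tool shift/20 [ 6.73  1.34 21.04]
```

Request:
carry_out --pt "0 0 0 0.16 0 0.5 0" --pt "0 0 0 0.32 0 1 0" --pt "0 0 0 0.32 0 1 0" --pt "0 0 0 0.32 0 1 0" --pt "0 0 0 0.32 0 1 0" --pt "0 0 0 0.32 0 1 0" --pt "0 0 0 0.32 0 1 0" --pt "0 0 0 0.32 0 1 0" --pt "0 0 0 0.32 0 1 0" --pt "0 0 0 0.32 0 1 0" --pt "0 0 0 0.32 0 1 0" --pt "0 0 0 0.32 0 1 0" --pt "0 0 0 0.32 0 1 0" --pt "0 0 0 0.32 0 1 0" --pt "0 0 0 0.32 0 1 0" --pt "0 0 0 0.32 0 1 0" --pt "0 0 0 0.32 0 1 0" --pt "0 0 0 0.32 0 1 0" --pt "0 0 0 0.16 0 0.5 0" --pt "0 0 0 0 0 0 0"

```text
time: 9.67
eef_pos: [541.5, -248.0, 238.4]
eef_rot: [-0.435, 2.024, -2.033]
contact_force: [-0.7, 0.5, -0.1]
width: 0.001
```

```bash
python3 d.py 564 -278 240; python3 - <<'E'
from h import *
for c in ['wrist']:
    f=imaging.grab_frame(c)[:,:,::-1].copy()
    p=proj(c,(564,-278,80))[0];print(p);cv2.circle(f,tuple(int(v) for v in p),4,(0,0,255),1)
    cv2.imwrite(f'pics/{c}4.png',f)
E
```

```text
9.6667 [ 541.5 -248.   238.4] [ 0.58  0.42 -0.33  1.65  0.17  1.14 -0.99] [[-0.927, -0.04, 0.373], [-0.373, -0.012, -0.928], [0.041, -0.999, -0.004]] 0.0013432347803022575 [-0.7  0.5 -0.1]
tool shift/20 [-0.48 -0.11  1.81]
[368.75541439 170.18579794]
```

View pics/wrist4.png

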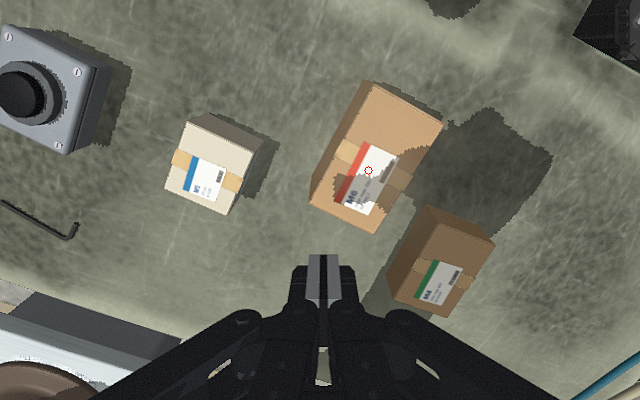

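The big carton's top face has corners at (374,81), (443,125), (376,234) and (311,202). Its centre is about (376,160), close to the prediction at (369,170).

```bash
python3 - <<'E'
from h import *
c=np.array([ray('wrist',p,80) for p in [(374,81),(443,125),(376,234),(311,202)]])
print(c.round(),c.mean(0),np.linalg.norm(c-np.roll(c,1,0),axis=1))
print('btn',ray('wrist',(19,94),69))
E
```

```text
[[ 629. -253.]
 [ 620. -317.]
 [ 513. -309.]
 [ 520. -244.]] [ 570.40329311 -280.52690314] [109.42946351  64.89674049 107.00236212  64.77070116]
btn [514.56747373  12.22015285]
```

Request:
carry_out --pt "0 0 0.5 -0.3 0 0.95 0" --pt "0 0 0 -0.3 0 0.95 0" --pt "0 0 0 0 0.5 0 0" --pt "0 0 0 0 1 0 0" --pt "0 0 0 0 1 0 0" --pt "0 0 0 0 0 0 0" --pt "0 0 0 0 0 0 0"

```text
time: 10.3
eef_pos: [567.5, -266.1, 183.7]
eef_rot: [-0.398, 2.018, -1.992]
contact_force: [0.8, 0.6, 0.8]
width: 0.0
```

```bash
python3 d.py 568 -280 140
```

```text
10.3 [ 567.5 -266.1  183.7] [ 0.6   0.51 -0.33  1.65  0.17  1.02 -0.96] [[-0.924, -0.001, 0.384], [-0.383, 0.013, -0.923], [-0.004, -1.0, -0.012]] 0.00021846134429760001 [0.8 0.6 0.8]
tool shift/20 [0.25 2.18 0.68]
```

Request:
carry_out --pt "0 0 0 0.2 0.4 0.7 0" --pt "0 0 0 0 0.7 0 0" --pt "0 0 0 0 0.7 0 0" --pt "0 0 0 0 0.3 0 0" --pt "0 0 0 0 0 0 0" --pt "0 0 0 0 0 0 0" --pt "0 0 0 0 0 0 0" --pt "0 0 0 0 0 0 0"

```text
time: 10.97
eef_pos: [572.3, -281.0, 145.4]
eef_rot: [-0.395, 2.009, -1.991]
contact_force: [0.1, 0.2, -0.3]
width: -0.004
```

```bash
python3 d.py 568 -280 138; python3 - <<'E'
from h import *
for c in ['side']:
    f=imaging.grab_frame(c)[:,:,::-1].copy()
    cv2.imwrite(f'pics/{c}5.png',cv2.resize(f[110:230,280:430],(750,600),interpolation=cv2.INTER_CUBIC))
E
```

```text
10.9667 [ 572.3 -281.   145.4] [ 0.61  0.56 -0.32  1.66  0.19  0.95 -0.95] [[-0.922, 0.006, 0.387], [-0.387, 0.01, -0.922], [-0.009, -1.0, -0.007]] -0.0038970294660879085 [ 0.1  0.2 -0.3]
tool shift/20 [ 0.18  0.37 -0.13]
```

View pics/side5.png

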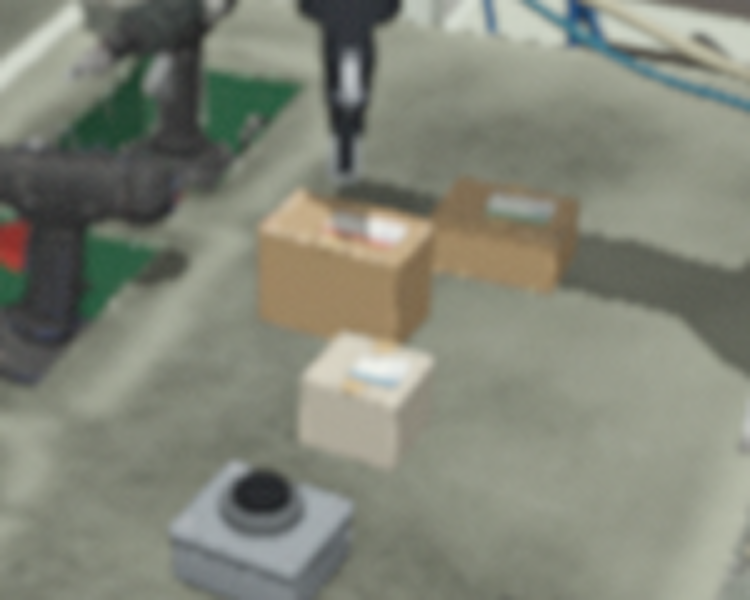

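The fingertips are over the big carton with clear space beneath. I'll lower them a little and hold.

Request:
carry_out --pt "0 0 0 0.2 0.3 -0.1 0" --pt "0 0 0 0 0 0 0" --pt "0 0 0 0 0 0 0" --pt "0 0 0 0 0 0 0" --pt "0 0 0 0 0 0 0" --pt "0 0 0 0 0 0 0" --pt "0 0 0 0 0 0 0" --pt "0 0 0 0 0 0 0" --pt "0 0 0 0 0 0 0" --pt "0 0 0 0 0 0 0" --pt "0 0 0 0 0 0 0" --pt "0 0 0 0 0 0 0" --pt "0 0 0 0 0 0 0" --pt "0 0 0 0 0 0 0" --pt "0 0 0 0 0 0 0" --pt "0 0 0 0 0 0 0" --pt "0 0 0 0 0 0 0" --pt "0 0 0 0 0 0 0" --pt "0 0 0 0 0 0 0" --pt "0 0 0 0 0 0 0"

```text
time: 12.68
eef_pos: [568.2, -280.7, 140.7]
eef_rot: [-0.393, 2.006, -1.992]
contact_force: [-0.0, 0.3, 0.1]
width: -0.0
```

Request:
carry_out --pt "0 0 0 0 0 0 0" --pt "0 0 0 0 0 0 0" --pt "0 0 0 0 0 0 0" --pt "0 0 0 0 0 0 0" --pt "0 0 0 0 0 0 0" --pt "0 0 0 0 0 0 0" --pt "0 0 0 0 0 0 0" --pt "0 0 0 0 0 0 0"

```text
time: 13.35
eef_pos: [568.3, -280.7, 140.7]
eef_rot: [-0.393, 2.006, -1.992]
contact_force: [0.5, 0.5, -0.2]
width: -0.003
```

Request:
carry_out --pt "0 0 0 0 -0.5 0 0" --pt "0 0 0 0 -1 0 0" --pt "0 0 0 0 -1 0 0" --pt "0 0 0 0 -1 0 0" --pt "0 0 0 0 -1 0 0" --pt "0 0 0 0 -0.5 0 0" --pt "0 0 0 0 0 0 0"

```text
time: 13.93
eef_pos: [566.8, -281.1, 247.5]
eef_rot: [-0.395, 2.008, -1.99]
contact_force: [0.3, -0.3, 0.2]
width: 0.0
```

```bash
python3 d.py 511 18 240
```

```text
13.9333 [ 566.8 -281.1  247.5] [ 0.63  0.45 -0.34  1.57  0.15  1.14 -0.91] [[-0.922, 0.007, 0.388], [-0.388, 0.01, -0.922], [-0.01, -1.0, -0.007]] 0.00035620942216108427 [ 0.3 -0.3  0.2]
tool shift/20 [ -3.23   0.51 -14.86]
```

Request:
carry_out --pt "0 0 0 -0.1 0 -0.5 0" --pt "0 0 0 -0.22 0 -1 0" --pt "0 0 0 -0.22 0 -1 0" --pt "0 0 0 -0.22 0 -1 0" --pt "0 0 0 -0.22 0 -1 0" --pt "0 0 0 -0.22 0 -1 0" --pt "0 0 0 -0.22 0 -1 0" --pt "0 0 0 -0.22 0 -1 0" --pt "0 0 0 -0.22 0 -1 0" --pt "0 0 0 -0.22 0 -1 0" --pt "0 0 0 -0.22 0 -1 0" --pt "0 0 0 -0.22 0 -1 0" --pt "0 0 0 -0.22 0 -1 0" --pt "0 0 0 -0.22 0 -1 0" --pt "0 0 0 -0.22 0 -0.7 0" --pt "0 0 0 0 0 0 0" --pt "0 0 0 0 0 0 0"

```text
time: 15.35
eef_pos: [496.5, 29.1, 232.2]
eef_rot: [-0.429, 2.025, -1.987]
contact_force: [0.5, -0.2, -0.2]
width: -0.0
```

```bash
python3 d.py 512 18 180; python3 - <<'E'
from h import *
for c in ['wrist']:
    f=imaging.grab_frame(c)[:,:,::-1].copy()
    p=proj(c,(512,18,69))[0];print(p);cv2.circle(f,tuple(int(v) for v in p),4,(0,0,255),1)
    cv2.imwrite(f'pics/{c}6.png',f)
    print([ (d['uv'],d['confidence'],ray(c,d['uv'],69)) for d in imaging.spot_point(c,'confirm_top')])
E
```

```text
15.35 [496.5  29.1 232.2] [ 0.26  0.27 -0.49  1.89  0.12  1.03 -1.44] [[-0.919, -0.021, 0.393], [-0.393, 0.015, -0.919], [0.013, -1.0, -0.022]] -0.0004438693584081415 [ 0.5 -0.2 -0.2]
tool shift/20 [-0.53  2.58  0.87]
[346.1936648  173.19285879]
[]
```

View pics/wrist6.png

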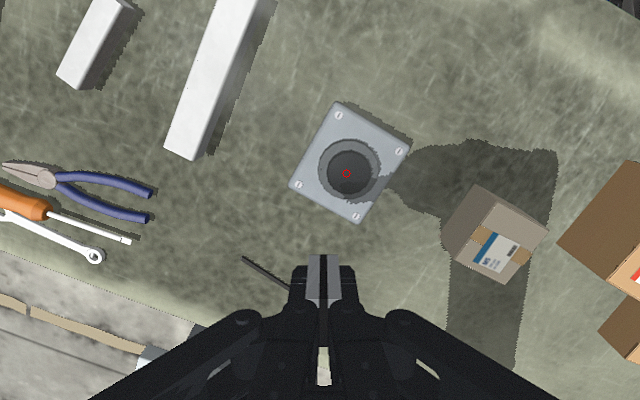

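Request:
carry_out --pt "0 0 0.2 -0.6 0.5 0.9 0" --pt "0 0 0 0 1 0 0" --pt "0 0 0 0 1 0 0" --pt "0 0 0 0 1 0 0" --pt "0 0 0 0 1 0 0" --pt "0 0 0 0 0 0 0" --pt "0 0 0 0 0 0 0"

```text
time: 16.03
eef_pos: [516.9, 8.2, 138.0]
eef_rot: [-0.394, 2.026, -1.987]
contact_force: [0.0, 0.6, 0.8]
width: 0.003
```

```bash
python3 d.py 513 17 94
```

```text
16.0333 [516.9   8.2 138. ] [ 0.25  0.41 -0.44  1.96  0.21  0.82 -1.48] [[-0.925, -0.002, 0.38], [-0.38, 0.019, -0.925], [-0.006, -1.0, -0.018]] 0.002867493978216477 [0.  0.6 0.8]
tool shift/20 [ 0.03  2.21 -0.44]
```

Request:
carry_out --pt "0 0 0 0 0.5 -0.5 0" --pt "0 0 0 0 0.6 0 0" --pt "0 0 0 0 0.4 0 0" --pt "0 0 0 0 0 0 0" --pt "0 0 0 0 0 0 0"

```text
time: 16.45
eef_pos: [515.6, 14.5, 109.8]
eef_rot: [-0.385, 2.025, -1.991]
contact_force: [1.0, -0.8, 1.2]
width: 0.002
```

```bash
python3 d.py 513 17 94; python3 - <<'E'
from h import *
for c in ['wrist']:
    f=imaging.grab_frame(c)[:,:,::-1].copy()
    cv2.imwrite(f'pics/{c}7.png',f)
E
```

```text
16.45 [515.6  14.5 109.8] [ 0.23  0.45 -0.43  1.98  0.24  0.76 -1.52] [[-0.927, 0.003, 0.376], [-0.376, 0.017, -0.927], [-0.009, -1.0, -0.015]] 0.0017667316779750532 [ 1.  -0.8  1.2]
tool shift/20 [ 0.08  0.79 -0.15]
```

View pics/wrist7.png

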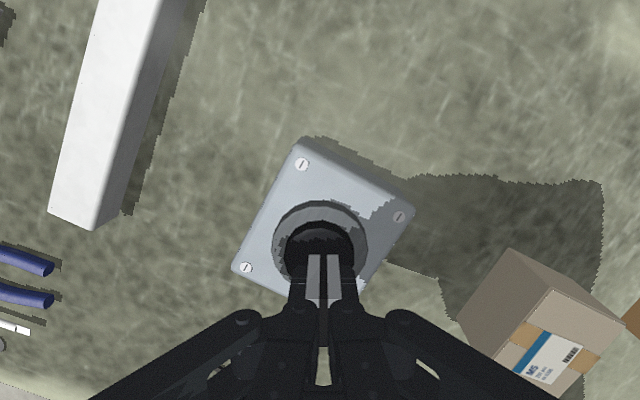

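The fingertips stand centred over the button at about (322,260), with clear space beside them. I'll go down in small steps.

Request:
carry_out --pt "0 0 0 0 0.4 -0.1 0" --pt "0 0 0 0 0.3 0 0" --pt "0 0 0 0 0 0 0" --pt "0 0 0 0 0 0 0"

```text
time: 16.83
eef_pos: [516.0, 16.2, 95.8]
eef_rot: [-0.382, 2.024, -1.991]
contact_force: [-0.1, -0.5, 0.0]
width: 0.003
```

Request:
carry_out --pt "0 0 0 0 0.2 0 0" --pt "0 0 0 0 0 0 0"

```text
time: 17.0
eef_pos: [516.3, 16.3, 91.8]
eef_rot: [-0.381, 2.023, -1.991]
contact_force: [-1.2, -0.8, 2.3]
width: 0.005
```

Request:
carry_out --pt "0 0 0 0 0.2 0 0" --pt "0 0 0 0 0 0 0"

```text
time: 17.17
eef_pos: [516.5, 16.3, 88.4]
eef_rot: [-0.381, 2.022, -1.992]
contact_force: [-1.2, -0.6, 5.9]
width: -0.004
```

Request:
carry_out --pt "0 0 0 0 0.1 0 0" --pt "0 0 0 0 0.1 0 0"

```text
time: 17.33
eef_pos: [516.8, 16.3, 87.4]
eef_rot: [-0.38, 2.02, -1.994]
contact_force: [-13.0, -2.7, 39.7]
width: -0.001
```

The button has bottomed out: the force jumped to 40 N. I'll release it and go up.

Request:
carry_out --pt "0 0 0 0 0 0 0" --pt "0 0 0 0 0 0 0" --pt "0 0 0 0 -0.3 0 0" --pt "0 0 0 0 -0.5 0 0" --pt "0 0 0 0 -1 0 0" --pt "0 0 0 0 -1 0 0" --pt "0 0 0 0 -1 0 0" --pt "0 0 0 0 -1 0 0" --pt "0 0 0 0 -1 0 0" --pt "0 0 0 0 -0.5 0 0" --pt "0 0 0 0 0 0 0" --pt "0 0 0 0 0 0 0" --pt "0 0 0 0 0 0 0" --pt "0 0 0 0 0 0 0"

```text
time: 18.5
eef_pos: [514.1, 15.1, 222.4]
eef_rot: [-0.383, 2.02, -1.994]
contact_force: [1.1, -0.6, -0.4]
width: 0.003
```

```bash
python3 d.py 513 17 94; python3 - <<'E'
from h import *
for c in ['wrist','top']:
    f=imaging.grab_frame(c)[:,:,::-1].copy()
    if c=='top':
        a=cv2.imread('pics/top0.png')[140:260,180:480]; f=np.vstack([cv2.resize(g,(750,300),interpolation=cv2.INTER_CUBIC) for g in (a,f[140:260,180:480])])
    cv2.imwrite(f'pics/{c}8.png',f)
E
```

```text
18.5 [514.1  15.1 222.4] [ 0.27  0.29 -0.47  1.88  0.14  0.99 -1.44] [[-0.927, 0.006, 0.376], [-0.376, 0.014, -0.927], [-0.011, -1.0, -0.011]] 0.0025704843474181234 [ 1.1 -0.6 -0.4]
tool shift/20 [ 0.08  6.42 -0.04]
```

View pics/wrist8.png

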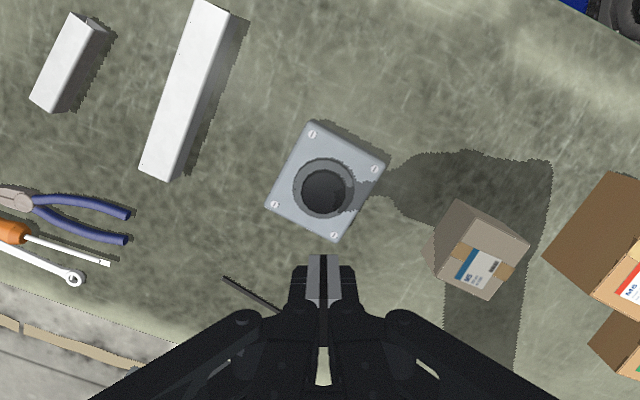

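View pics/top8.png

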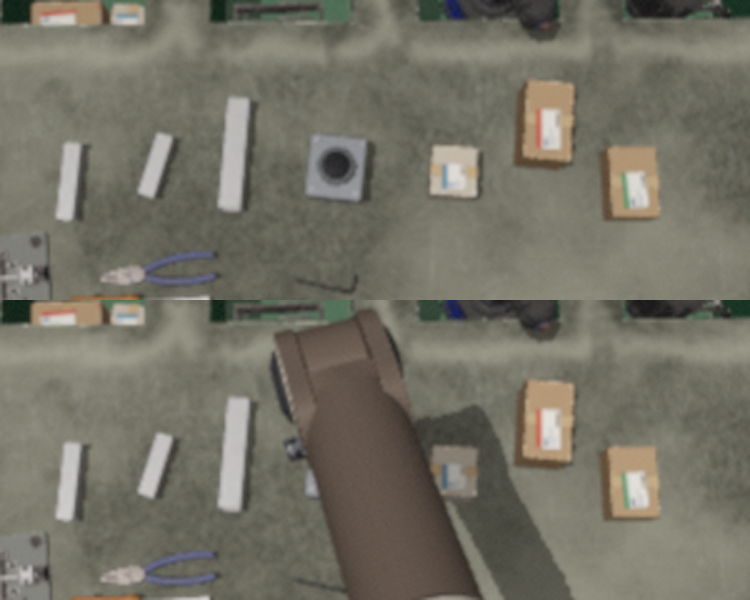

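The before and after top views show all tubes and cartons in the same places. The wrist view shows the button free and centred at (324,190).

```bash
python3 -c "
from bench import manip
print(manip.close_job())"
```

```text
the job is handed in; nothing more can be done
None
```

The job is done and handed in at about 18.6 s, with no verdict reported.

- **Long tube:** I pointed at its middle with the gripper shut. The fingertips were about 30–40 mm above it for over 2 s, within about 10 mm sideways of the measured middle.
- **Big carton:** I pointed at its middle the same way, with the fingertips about 36 mm above it for over 2 s, within about 5 mm sideways.
- **Button:** I pressed it to its stop and let it go. Contact came at a TCP height of about 94 mm and it bottomed out at about 87.5 mm. The force rose to about 40 N when it reached the stop, well above the 5 N the button needs. The limit on wrist force is 120 N.

**Last checks:**
- The before and after top views show all tubes and cartons in the same places.
- The arm is clear at about 220 mm, with no contact force beyond noise.
- The wrist view shows the button free, but I did not measure its return height.

**Disagreements:** the networks' carton positions differed by up to 40 mm between the two cameras, so I used positions measured from the top faces instead. Those agreed to about 12 mm between the cameras. The network also found no button in the wrist picture, so I measured that by eye with the calibration.

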